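Draw the dish tray out of its cabinet

TASK

Bring the petri dish out for inspection, with only one tray open at a time: first push the empty tray fully home, then hook a fingertip behind the upturned front lip of the other tray and draw it out as far as it goes, so that it stays fully out with the dish in its seat. Push the one lip from outside only and pull the other from inside only, never gripping them; do not touch the dish, and leave the timer, vial and other things round about where they are.

Things in the scene. Friction and masses are not known exactly. Their poses are not given: they have to be found in the camera images.
- dish_unit: Cabinet of the shut tray with the petri dish; fixed, 260 (x) x 110 (y) x 64 mm; origin at the centre of its underside. Its -x, the way the tray opens, faces the robot within 0.2 rad. Base plate 8 mm thick; side rails outside |y| = 47 mm, 22 mm high; white hood with clear window, 64 mm high, over x = +20 to +130 mm, open from above in front of it
- empty_unit: Cabinet of the empty tray (part way out), left or right of its like; fixed, 260 (x) x 110 (y) x 64 mm; origin at the centre of its underside. Its -x, the way the tray opens, faces the robot within 0.2 rad. Base plate 8 mm thick; side rails outside |y| = 47 mm, 22 mm high; white hood with clear window, 64 mm high, over x = +20 to +130 mm, open from above in front of it
- dish_tray (a joint): Opening of the tray with the dish; 0 fully shut, 0.085 m at the front stop; about 2 N of friction and light damping, stays where left. Starts shut
- empty_tray (a joint): Opening of the empty tray; 0 fully shut, 0.085 m at the front stop; about 2 N of friction and light damping, stays where left. Starts 0.045 to 0.075 out
- dish_lip (a point): Point moving with the dish tray: middle of the top edge of the inner face of its upturned front lip. Axes as the cabinet's. Lip: 90 mm wide, 10 mm thick (towards -x), top 45 mm above the table. Behind it (+x) bare tray floor, 27 mm below this point, 57 mm long, 84 mm between the 12 mm high side walls; tray shut, the hood begins 50 mm behind
- empty_lip (a point): Point moving with the empty tray: middle of the top edge of the inner face of its upturned front lip. Axes as the cabinet's. Lip: 90 mm wide, 10 mm thick (towards -x), top 45 mm above the table. Behind it (+x) bare tray floor, 27 mm below this point, 57 mm long, 84 mm between the 12 mm high side walls; tray shut, the hood begins 50 mm behind
- dish_front (a point): Centre of the outer (front) face of the dish tray's lip, 28 mm above the table, 10 mm in front (-x) of point dish_lip: a grey facing plate 94 mm wide, 14 to 42 mm above the table. Touched only if the lip is gripped or pushed from outside
- empty_front (a point): The same point on the empty tray: centre of the face to push on, a grey plate 94 mm wide, 14 to 42 mm above the table
- dish_seat (a point): Middle of the seat for the dish on the floor of the dish tray, 95 mm behind point dish_lip, moves with the tray; the seat is a square hollow 64 mm wide with 5 mm high edges. Axes as the cabinet's
- petri: Covered clear petri dish, 61 mm across, 16 mm high, loose in its seat on the dish tray, under the hood at the start; origin at the centre of its underside
- timer: Bystander: light grey timer 52 x 66 x 17 mm lying on top of the hood of the empty cabinet, near its rear (its top is 81 mm above the table); origin at the centre of its underside
- vial: Bystander: capped sample vial, 28 mm across, 62 mm high, standing in front of and between the cabinets; origin at the centre of its underside
- spare_petri: Bystander: a second covered petri dish, 61 mm across, 16 mm high, on the table to the left; origin at the centre of its underside
- marker: Bystander: felt marker 132 mm long, 18 mm thick, lying on the table to the right; origin at the centre of its underside
- fitting: Bystander: black hose connector 33 x 48 x 33 mm lying on the table to the right; origin at the centre of its underside

How it is judged:
By the outcome, as a careful person would: the job done as asked, in the order asked, and still so for the second after the job is handed in, with the robot touching nothing.
It also fails if it takes over 48 s, if anything falls off the work surface, if the arm or the gripper's body presses on something with over 40 N, if the wrist force passes 120 N, or if a joint passes its speed limit or range.

ROBOT

A 6-joint arm with a two-finger parallel gripper is mounted at the origin on a cart in front of the work surface, level with it; the furniture and walls round the work are solid. World frame = base frame: x ahead of the robot, y to its left, z up, the work surface at z = 0. Lengths are in m, angles in rad, forces in N, time in s.
With the tool pointing down it reaches from about 0.35 to 0.85 m from the base axis. Payload 8.1 kg.
Tool frame: the origin (TCP) lies at the very end of the fingers, on their centre line; the grasp point (between the pads) lies 19 mm behind it; z points along the fingers, y is the direction in which the jaws open and shut (so a half turn about z gives the same grasp; the last joint's range is limited). The gripper opens to 93 mm and grips with 3 to 60 N. Pads are 15 mm wide; open, the fingers measure 128 mm over their backs; the gripper's body (75 mm by 188 mm) begins 65 mm behind the grasp point.
Start: joints at [1.197, 0.13, 1.488, -0, 1.523, -0.085], TCP at [0.171, 0.575, 0.196] pointing down, gripper open.
Joint ranges: [-2.96, 2.96], [-0.89, 2.26], [0.02, 2.5], [-1.34, 4.48], [0, 2.73], [-2.66, 2.66]. Speed limits (rad/s): [2.39, 2.39, 2.79, 3.14, 3.14, 3.14].

INTERFACE

Orientations are given as a rotation vector (axis times angle).
In Python, from plant import * gives the robot as it stands.
- The arm moves only by the tool apply_moves, never from a script. Its argument "commands" is one flat list of numbers, 7 for each row, row after row: the shift along the world's x, y, z in cm, then the turn, a rotation vector about the world's x, y, z in rad, then the finger opening in cm, from 0 to 9.3. A call has 1 to 8 rows; each row shifts and turns the pose as measured when the row begins; what a row does not reach is not made up. A row lasts 1/8 s, in which the tool goes at most 62.5 mm and 10.7 degrees, less where a joint would pass 70% of its speed; a pose out of reach is approached as far as the arm can. A call with a gripper value outside its range is refused whole. The fingers move at their own pace and stop on an object; "squeeze" is the grip in N (left out, the last holds). Time passes only in rows, so rows that do not move let the fingers close. It gives the time, the measured TCP pose, the force and the opening at its end, in the units of the state.
- read_state(): the state, without advancing time (a new reading comes with each control period).
- read_camera(name): name is "side" or "top" or "wrist"; returns (picture, depth): 400x640x3 uint8, blue, green, red; 400x640 float32, m along the optical axis (not along the pixel's ray), 0 where there is no reading.
- camera_model(name): a dict with "intrinsics" (3x3 intrinsics, pixels), "R" (3x3) and "t" (3): a world point X has camera coordinates R X + t. Camera axes: x right, y down, z forward; pixel columns grow to the right and rows downward; lengths in m; the calibration is good to about 2 mm. The wrist camera is an equidistant fisheye: a pixel r from the principal point sees the ray r / f radians off the axis. A picture is of the moment at which its call begins: read the wrist's pose just before it. camera_model takes no time and is no camera call; for the wrist camera it gives the pose at the moment of the call.
- close_job(): hands the job in, once; it reports no verdict.
Trained networks look in the newest picture that a camera, given by its name, has taken for a name from the list of things; names that differ only in an ending like _2 or _b are one class to them, and where a whole thing is asked for, a point or a joint stands for the part that bears it (a point fixed in the world has none). Each returns a list of dicts, best first, with "conf" (0 to 1); they miss things now and then, are a little off and sometimes report something else, mostly with a low value. They report only what shows in the picture. A call takes as long as a camera call.
- find_in(query, camera): "point" ([x, y, z] in m, in the coordinates of the camera as it stood for that picture, good to about 4 mm: the middle of the surface that is visible of it).
- cut_out(query, camera): "mask" (400x640 bool, what is visible of it).
- spot_point(query, camera): "point" ([x, y, z] in m, in the coordinates of the camera as it stood for that picture, good to about 4 mm: a listed point, or the origin of a listed thing).
The state is a dict: "t": time; "q": joint angles; "dq": joint speeds; "joint_torque": joint torques, N m; "tool_pos": TCP position; "orientation": TCP orientation; "force": force on the tool from outside, world axes, zero at the start; "wrist_torque": the same for the moment, N m; "opening": finger opening in m.
Only numpy, scipy, OpenCV 4.12 (cv2) and the standard library are available. Lean on these libraries where they do the work, as an engineer would, in place of code of your own. Each camera call takes 0.05 s, during which the arm holds its last target. There are 200 camera calls.

## Working session

There is one attempt and no reset: what is moved stays moved. The work goes in short steps, Python scripts to look and compute and a tool call to move; the robot and the scene stay as the last step left them, time stands still between calls to the robot, and variables do not carry over. Pictures are saved under pics/ and viewed, about 8 in all and at most 12, crops included, and the job is handed in when it is done.

Besides the shell and the picture viewer there is one more tool, called after "Emit:" by a JSON object that holds its "method" and its "body", one argument or row to a line. apply_moves: Moves the arm, as the interface text tells. Its arguments: {"type":"object","properties":{"commands":{"type":"array"},"squeeze":{"type":"number"}},"required":["commands"]}

```bash
mkdir -p pics; ls
cat > h.py <<'E'
from plant import *
import numpy as np, cv2
def w(cam,p):
    m=camera_model(cam); return np.array(m["R"]).T@(np.array(p)-np.array(m["t"]))
def pts(cam,names,f):
    for n in names:
        for d in f(n,cam)[:2]:
            print(cam,f.__name__,n,round(d["conf"],2),np.round(w(cam,d["point"]),4))
E
python3 - <<'E'
from h import *
for c in("top","side"):
    im,d=read_camera(c); cv2.imwrite(f"pics/{c}0.png",im)
    pts(c,["empty_lip","empty_front","dish_lip","dish_front","dish_seat","dish_unit","empty_unit","petri","vial"],spot_point)
s=read_state();print(s)
E
```

```text
pics
top call empty_lip 0.74 [ 0.5568 -0.1927  0.0464]
top call empty_front 0.75 [ 0.5501 -0.1954  0.0323]
top call empty_front 0.37 [ 0.7229 -0.1697  0.0615]
top call dish_lip 0.94 [0.6003 0.0152 0.0488]
top call dish_front 0.65 [0.5824 0.0126 0.0257]
top call dish_seat 0.61 [ 0.483  -0.522   0.0009]
top call dish_seat 0.55 [0.6892 0.027  0.0176]
top call empty_unit 0.65 [ 0.6398 -0.1852 -0.0008]
top call empty_unit 0.61 [0.5962 0.0126 0.0487]
top call petri 0.74 [ 6.399e-01 -1.841e-01 -6.000e-04]
top call petri 0.31 [ 0.4835 -0.5235  0.0011]
top call vial 0.4 [ 0.3877 -0.0861  0.0019]
side call empty_lip 0.58 [ 0.5568 -0.1911  0.0434]
side call empty_front 0.92 [ 0.5441 -0.2008  0.0285]
side call empty_front 0.54 [ 0.7168 -0.1742  0.0687]
side call dish_lip 0.7 [0.5981 0.0162 0.0439]
side call dish_front 0.59 [0.584  0.0139 0.0257]
side call dish_seat 0.61 [0.6901 0.029  0.0166]
side call dish_unit 0.83 [ 0.6293  0.0169 -0.0051]
side call empty_unit 0.91 [ 0.639  -0.1786 -0.0014]
side call empty_unit 0.36 [0.5988 0.0176 0.0434]
side call vial 0.57 [ 0.3898 -0.0832  0.0038]
{'t': 1.0, 'q': array([ 1.19658532e+00,  1.30387840e-01,  1.48820928e+00, -2.27625948e-05,
        1.52301132e+00, -8.54322591e-02]), 'dq': array([ 0.00023577, -0.00093856,  0.00094451, -0.00198684, -0.0010762 ,
       -0.00174607]), 'joint_torque': array([ 2.91869560e-05, -5.59773839e+01, -4.92068410e+01,  7.68441707e-02,
        2.23953277e-02, -4.00346892e-06]), 'tool_pos': array([0.17087341, 0.57514978, 0.19623738]), 'orientation': array([ 4.52033707e-01,  3.10888299e+00, -3.22895590e-05]), 'force': array([ 0.17442528, -0.08745952,  0.29878064]), 'wrist_torque': array([ 0.00015504, -0.0530866 ,  0.03019403]), 'opening': 0.09299582148398935}
```

View pics/top0.png

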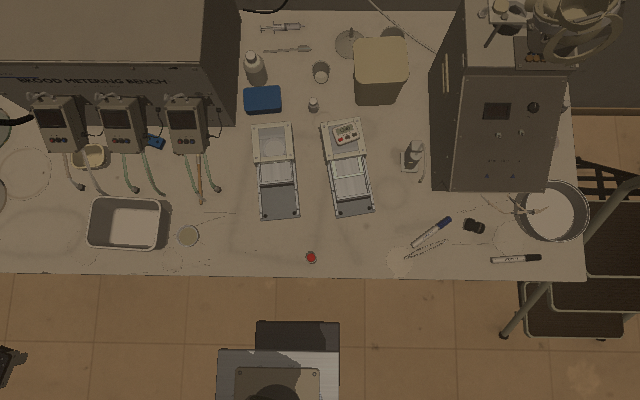

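View pics/side0.png

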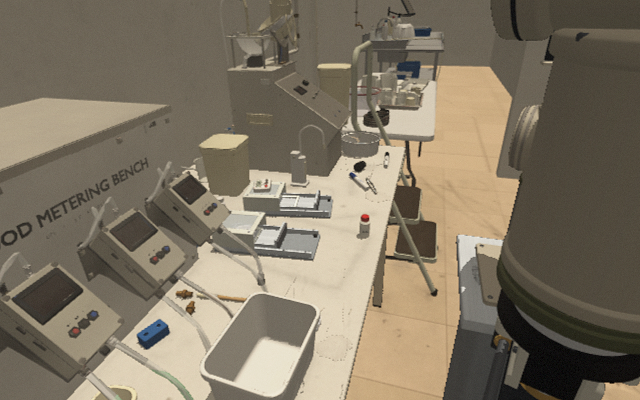

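Top view: the cabinet with the timer (about 345,165) is the empty one, at y≈-0.19 with its lip at row ≈212. The dish cabinet is at about (277,170), and the vial at (311,257). The side view agrees, and the heights fit (lip 45 mm). Now I'll move closer with the fingers shut.

Emit:
{"method": "apply_moves", "body": {
  "commands": [2.9,-4.1,0,0,0,0.06,0,2.9,-4.1,0,0,0,0.06,0,2.9,-4.1,0,0,0,0.06,0,2.9,-4.1,0,0,0,0.06,0,2.9,-4.1,0,0,0,0.06,0,2.9,-4.1,0,0,0,0.06,0,2.9,-4.1,0,0,0,0.06,0,2.9,-4.1,0,0,0,0,0],
  "squeeze": 10
}}

```text
t: 2.0
tool_pos: [0.4065, 0.2394, 0.1968]
orientation: [-0.239, 3.13, 0.003]
force: [0.1, -0.3, 0.5]
opening: 0.0174
```

Emit:
{"method": "apply_moves", "body": {
  "commands": [0.4,-5.4,0,0,0,0,0,0.4,-5.4,0,0,0,0,0,0.4,-5.4,0,0,0,0,0,0.4,-5.4,0,0,0,0,0,0.4,-5.4,0,0,0,0,0,0.4,-5,0,0,0,0,0,0,0,0,0,0,0,0]
}}

```text
t: 2.88
tool_pos: [0.4316, -0.094, 0.1985]
orientation: [-0.231, 3.125, 0.001]
force: [-0.8, 0.6, -0.6]
opening: 0.0004
```

Run:
```python
from h import *
im,d=read_camera("wrist"); cv2.imwrite("pics/w1.png",im)
pts("wrist",["empty_lip","empty_front","dish_lip","dish_front","dish_seat","dish_unit","empty_unit","vial"],spot_point)
from scipy.spatial.transform import Rotation as R
s=read_state(); print(s["t"],s["tool_pos"],s["force"],s["opening"],R.from_rotvec(s["orientation"]).as_matrix().round(3))
```

```text
wrist call empty_lip 0.97 [ 0.5608 -0.1922  0.048 ]
wrist call empty_front 0.8 [ 0.5539 -0.1884  0.0274]
wrist call dish_lip 0.35 [ 0.4477  0.2648 -0.0037]
wrist call dish_unit 0.61 [ 0.3939 -0.0766 -0.0016]
wrist call vial 0.6 [ 0.3926 -0.0762 -0.0033]
3.325 [ 0.43194988 -0.09007791  0.19844149] [-0.44283678  0.55424178  0.31067151] 0.00038687102942494843 [[-0.988 -0.154  0.008]
 [-0.154  0.988  0.002]
 [-0.008  0.001 -1.   ]]
```

View pics/w1.png

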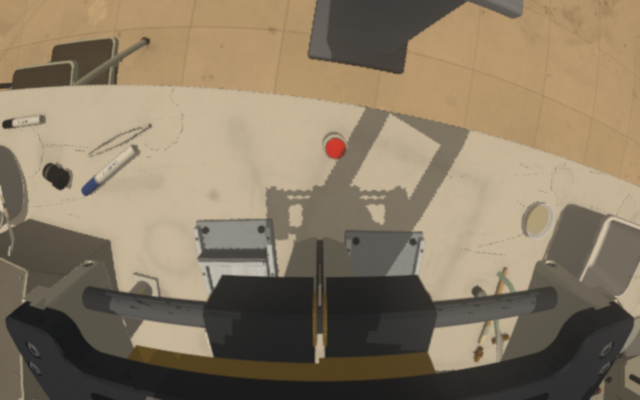

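Wrist view: the empty base's front corners are at about (197,222) and (270,219), and the dish base's at (346,233) and (421,234). The empty tray's lip is at row ≈253. I'll fit the yaw from those edges and the rails.

```bash
cat >> h.py <<'E'
def fish(px,z,m):
    K=np.array(m["intrinsics"]);u=(np.array(px,float)-[K[0,2],K[1,2]]);r=np.hypot(*u);th=r/K[0,0]
    ray=np.array(m["R"]).T@np.array([*(u/r*np.sin(th)),np.cos(th)]);c=-np.array(m["R"]).T@np.array(m["t"])
    return c+ray*(z-c[2])/ray[2]
E
python3 - <<'E'
from h import *
m=camera_model("wrist");print(np.array(m["intrinsics"]).round(1).tolist(), (-np.array(m["R"]).T@np.array(m["t"])).round(3))
for n,p,z in[("eR",(197,222),.022),("eL",(270,219),.022),("dR",(346,233),.022),("dL",(421,234),.022),("eLb",(274,268),.022),("dLb",(421,275),.022)]: print(n,fish(p,z,m).round(4))
# top depth: hoods -> yaw by minAreaRect of points with z 58..68mm / rails
for c in ("top",):
    im,d=read_camera(c);M=camera_model(c);K=np.array(M["intrinsics"])
    v,u=np.mgrid[:400,:640];P=np.stack([(u-K[0,2])/K[0,0]*d,(v-K[1,2])/K[1,1]*d,d],-1)
    W=(P-np.array(M["t"]))@np.array(M["R"])
    for y0,y1,n in((-.30,-.085,"empty"),(-.075,.11,"dish")):
        s=(d>0)&(W[...,0]>.45)&(W[...,0]<.8)&(W[...,1]>y0)&(W[...,1]<y1)&(W[...,2]>.008)&(W[...,2]<.09)
        r=cv2.minAreaRect((W[s][:,:2]*1000).astype(np.float32));print(n,s.sum(),r,cv2.boxPoints(r).round(0).tolist())
        for a,b in((.04,.05),(.055,.07)):
            t=s&(W[...,2]>a)&(W[...,2]<b);print(a,t.sum(),np.median(W[t],0).round(4), W[t][:,0].min().round(4))
E
```

```text
[[309.7, 0.0, 319.4], [0.0, 309.7, 201.4], [0.0, 0.0, 1.0]] [ 0.351 -0.102  0.387]
eR [ 0.5181 -0.2418  0.022 ]
eL [ 0.4972 -0.143   0.022 ]
dR [ 0.5012 -0.0442  0.022 ]
dL [0.4886 0.0565 0.022 ]
eLb [ 0.5677 -0.1309  0.022 ]
dLb [0.5506 0.0752 0.022 ]
empty 2997 ((625.1201171875, -183.840087890625), (288.6517639160156, 115.57093811035156), 12.267857551574707) [[472.0, -158.0], [496.0, -271.0], [778.0, -210.0], [754.0, -97.0]]
0.04 61 [ 0.5602 -0.2167  0.0437] 0.55
0.055 1094 [ 0.6959 -0.1589  0.0627] 0.648
dish 1763 ((713.4374389648438, 29.540618896484375), (198.3802947998047, 119.92816162109375), 11.43204116821289) [[604.0, 69.0], [628.0, -49.0], [823.0, -10.0], [799.0, 108.0]]
0.04 19 [ 0.6891 -0.0226  0.0425] 0.6392
0.055 1527 [0.7005 0.0263 0.0624] 0.6395
```

Run:
```python
from h import *
im=cv2.imread("pics/top0.png")[112:227,242:382]
cv2.imwrite("pics/c1.png",cv2.resize(im,None,fx=5,fy=5,interpolation=cv2.INTER_CUBIC))
```

```text
(no output)
```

View pics/c1.png

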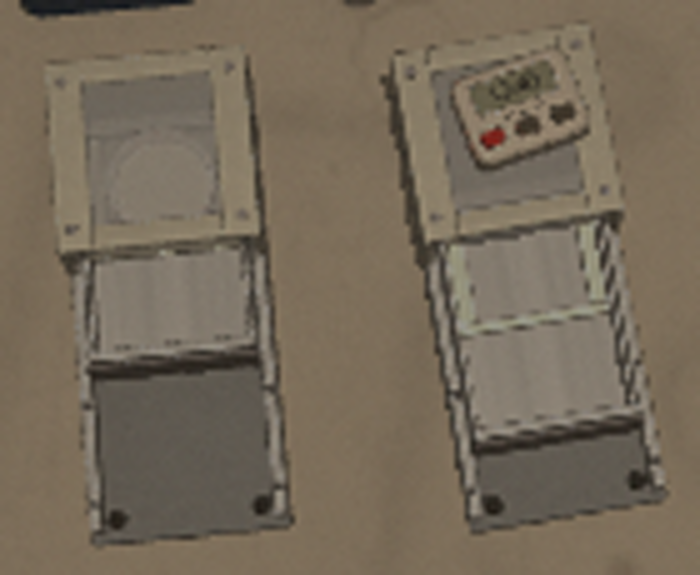

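The crop shows the dish in the left cabinet, under its window, with the lip at v≈360. The empty tray is on the right, partly out, with the lip at v≈435. Base corners: dish (95,543) and (292,522), empty (470,530) and (663,497). Hood-top corners: dish (65,255), (262,235), (45,65), (245,48); empty (427,240), (622,212), (393,55), (590,30).

```bash
cat >> h.py <<'E'
def pin(px,z,M):
    K=np.array(M["intrinsics"]);ray=np.array(M["R"]).T@np.linalg.inv(K)@[*px,1];c=-np.array(M["R"]).T@np.array(M["t"])
    return (c+ray*(z-c[2])/ray[2])[:2]
E
python3 - <<'E'
from h import *
M=camera_model("top")
L=np.array([[-.130,.055],[-.130,-.055],[.02,.055],[.02,-.055],[.13,.055],[.13,-.055]])
Z=[.008,.008,.064,.064,.064,.064]
for n,c in(("dish",[(95,543),(292,522),(65,255),(262,235),(45,65),(245,48)]),("empty",[(470,530),(663,497),(427,240),(622,212),(393,55),(590,30)])):
    W=np.array([pin((242+(u)/5-.4,112+(v)/5-.4),z,M) for (u,v),z in zip(c,Z)])
    A=L-L.mean(0);B=W-W.mean(0)
    yaw=np.arctan2((A[:,0]*B[:,1]-A[:,1]*B[:,0]).sum(),(A*B).sum())
    R=np.array([[np.cos(yaw),-np.sin(yaw)],[np.sin(yaw),np.cos(yaw)]])
    t=W.mean(0)-R@L.mean(0)
    print(n,yaw.round(3),t.round(4),((W-t-L@R.T)*1000).round(1).tolist())
    for k,o in(("lip shut",[-.03,0]),("front shut",[-.04,0]),("lip open",[-.115,0])):print(k,(R@o+t).round(4))
    for e in(c[:2] and [(90,357),(258,347)] if n=="dish" else [(475,432),(643,410)]): print("lip edge local",(R.T@(pin((242+e[0]/5-.4,112+e[1]/5-.4),.045,M)-t)).round(4))
E
```

```text
dish 0.113 [0.6252 0.0161] [[1.7, -0.0], [2.4, 1.4], [0.4, -2.9], [0.3, 0.8], [-1.7, 0.3], [-3.2, 0.5]]
lip shut [0.5954 0.0127]
front shut [0.5855 0.0116]
lip open [0.511  0.0032]
lip edge local [-0.0327  0.0452]
lip edge local [-0.0363 -0.0458]
empty 0.173 [ 0.6373 -0.1801] [[1.7, -1.3], [2.5, 1.3], [2.3, -1.7], [0.2, 2.1], [-1.7, -0.7], [-5.1, 0.3]]
lip shut [ 0.6077 -0.1853]
front shut [ 0.5979 -0.187 ]
lip open [ 0.524  -0.1999]
lip edge local [-0.082   0.0437]
lip edge local [-0.0846 -0.0472]
```

Emit:
{"method": "apply_moves", "body": {
  "commands": [3,-3.7,0,0,0,0.018,0,3,-3.7,0,0,0,0,0,2.9,-3.7,0,0,0,0,0,0,0,0,0,0,0,0,0,0,-5,0,0,0,0,0,0,-5,0,0,0,0,0,0,-4,0,0,0,0,0,0,0,0,0,0,0]
}}

```text
t: 4.38
tool_pos: [0.5236, -0.199, 0.0561]
orientation: [-0.281, 3.118, 0.002]
force: [0.9, 0.2, -0.4]
opening: 0.0008
```

Emit:
{"method": "apply_moves", "body": {
  "commands": [-0.4,0,-1.4,0,0,0,0,0,0,-1.4,0,0,0,0,0,0,0,0,0,0,0]
}}

```text
t: 4.75
tool_pos: [0.5221, -0.1995, 0.0314]
orientation: [-0.282, 3.113, -0.003]
force: [-0.2, 1.1, 0.6]
opening: 0.0007
```

Emit:
{"method": "apply_moves", "body": {
  "commands": [0.8,0.14,0,0,0,0,0,0.8,0.14,0,0,0,0,0,0.8,0.14,0,0,0,0,0,0.8,0.14,0,0,0,0,0]
}}

```text
t: 5.25
tool_pos: [0.5582, -0.1945, 0.0341]
orientation: [-0.281, 3.109, -0.006]
force: [-0.1, 0.7, -0.4]
opening: 0.0003
```

Run:
```python
from h import *
s=read_state(); print(s["t"],s["tool_pos"],s["force"])
im,d=read_camera("side"); pts("side",["empty_lip","empty_front"],spot_point)
a=cv2.resize(im[150:270,200:360],None,fx=4,fy=4,interpolation=cv2.INTER_CUBIC)
im,d=read_camera("wrist");pts("wrist",["empty_lip","empty_front"],spot_point)
cv2.imwrite("pics/w2.png",np.hstack([a[:400],]) ); cv2.imwrite("pics/w2b.png",im)
cv2.imwrite("pics/m2.png",np.vstack([a[:300],cv2.resize(im[150:,:],(640,250))]))
```

```text
5.25 [ 0.55822018 -0.19452335  0.03412497] [-0.10347522  0.724934   -0.36598108]
side call empty_lip 0.68 [ 0.5579 -0.1936  0.0439]
side call empty_front 0.69 [ 0.5456 -0.1963  0.0299]
wrist call empty_lip 0.58 [ 0.5592 -0.1954  0.0476]
wrist call empty_front 0.96 [ 0.5541 -0.1938  0.0286]
```

View pics/m2.png

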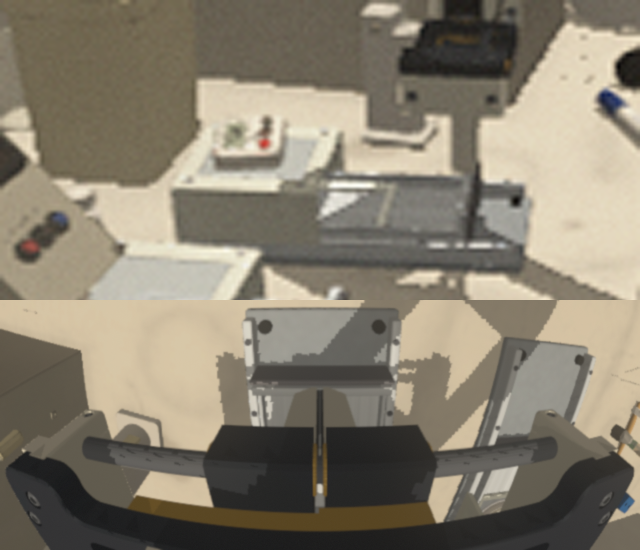

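The finger's position against the lip is unclear here. I'll project the measured TCP into the side and wrist pictures to settle it.

Run:
```python
from h import *
from scipy.spatial.transform import Rotation as R
s=read_state(); p=s["tool_pos"];A=R.from_rotvec(s["orientation"]).as_matrix();print(s["t"],p,s["force"],A.round(3).tolist())
im,d=read_camera("side");M=camera_model("side");K=np.array(M["intrinsics"])
pr=lambda X:(lambda c:(K@c/c[2])[:2])(np.array(M["R"])@X+np.array(M["t"]))
big=cv2.resize(im[160:240,270:350],None,fx=7,fy=7,interpolation=cv2.INTER_CUBIC)
def dot(X,col):
    u=(pr(X)-[270,160]+.5)*7; cv2.circle(big,tuple(int(v) for v in u),3,col,-1)
dot(p,(0,0,255))
dot(p-A[:,2]*.04,(0,255,255)); dot(p-A[:,2]*.08,(0,255,255))
c=np.array([.638,-.181,0]);y=.173;Rz=R.from_euler("z",y).as_matrix()
for yy in(-.045,0,.045): dot(c+Rz@[-.083,yy,.045],(0,255,0))
cv2.imwrite("pics/s3.png",big)
m=d[160:240,270:350]
u=pr(p).astype(int);print(u,d[u[1]-4:u[1]+3,u[0]-3:u[0]+4].round(3),(np.array(M["R"])@p+M["t"])[2])
```

```text
5.55 [ 0.55692196 -0.19450629  0.03358415] [-0.57516837 -1.21204858 -0.55355485] [[-0.984, -0.179, 0.019], [-0.179, 0.984, -0.002], [-0.019, -0.005, -1.0]]
[316 198] [[1.179 1.176 1.18  1.144 1.147 1.155 1.166]
 [1.18  1.184 1.139 1.136 1.144 1.147 1.164]
 [1.183 1.184 1.13  1.134 1.137 1.142 1.167]
 [1.18  1.186 1.123 1.128 1.129 1.137 1.166]
 [1.177 1.18  1.119 1.122 1.125 1.135 1.17 ]
 [1.172 1.173 1.115 1.118 1.122 1.138 1.167]
 [1.166 1.107 1.111 1.113 1.115 1.132 1.173]] 1.1394011842244889
```

View pics/s3.png

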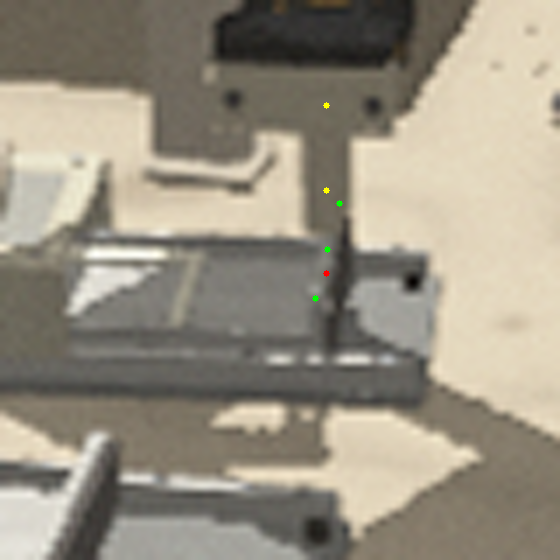

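Run:
```python
from h import *
im,d=read_camera("wrist")
c=im[155:305,225:415]
cv2.imwrite("pics/w4.png",cv2.resize(c,None,fx=4,fy=4,interpolation=cv2.INTER_CUBIC))
M=camera_model("wrist");K=np.array(M["intrinsics"])
C=-np.array(M["R"]).T@np.array(M["t"])
def wp(u,v):
    q=np.array([u-K[0,2],v-K[1,2]]);r=np.hypot(*q);th=r/K[0,0];a=np.array([*(q/r*np.sin(th)),np.cos(th)]);a=a/a[2]*d[v,u]
    return np.array(M["R"]).T@(a-np.array(M["t"]))
for u in(270,300,320,345,370):
    print(u,[(v,*(wp(u,v)[[0,2]]*1000).round(0)) for v in range(180,262,4)])
```

```text
270 [(180, np.float64(531.0), np.float64(16.0)), (184, np.float64(535.0), np.float64(10.0)), (188, np.float64(539.0), np.float64(9.0)), (192, np.float64(542.0), np.float64(9.0)), (196, np.float64(545.0), np.float64(9.0)), (200, np.float64(548.0), np.float64(9.0)), (204, np.float64(551.0), np.float64(9.0)), (208, np.float64(554.0), np.float64(10.0)), (212, np.float64(557.0), np.float64(9.0)), (216, np.float64(557.0), np.float64(18.0)), (220, np.float64(557.0), np.float64(23.0)), (224, np.float64(557.0), np.float64(31.0)), (228, np.float64(556.0), np.float64(39.0)), (232, np.float64(557.0), np.float64(43.0)), (236, np.float64(559.0), np.float64(44.0)), (240, np.float64(561.0), np.float64(46.0)), (244, np.float64(564.0), np.float64(46.0)), (248, np.float64(581.0), np.float64(19.0)), (252, np.float64(585.0), np.float64(19.0)), (256, np.float64(588.0), np.float64(18.0)), (260, np.float64(591.0), np.float64(19.0))]
300 [(180, np.float64(529.0), np.float64(10.0)), (184, np.float64(532.0), np.float64(10.0)), (188, np.float64(535.0), np.float64(10.0)), (192, np.float64(538.0), np.float64(8.0)
[... 2820 characters left out ...]
00, np.float64(534.0), np.float64(10.0)), (204, np.float64(538.0), np.float64(8.0)), (208, np.float64(540.0), np.float64(10.0)), (212, np.float64(543.0), np.float64(10.0)), (216, np.float64(544.0), np.float64(17.0)), (220, np.float64(544.0), np.float64(24.0)), (224, np.float64(545.0), np.float64(32.0)), (228, np.float64(545.0), np.float64(39.0)), (232, np.float64(546.0), np.float64(43.0)), (236, np.float64(549.0), np.float64(42.0)), (240, np.float64(550.0), np.float64(46.0)), (244, np.float64(553.0), np.float64(45.0)), (248, np.float64(568.0), np.float64(19.0)), (252, np.float64(571.0), np.float64(19.0)), (256, np.float64(575.0), np.float64(18.0)), (260, np.float64(577.0), np.float64(20.0))]
```

View pics/w4.png

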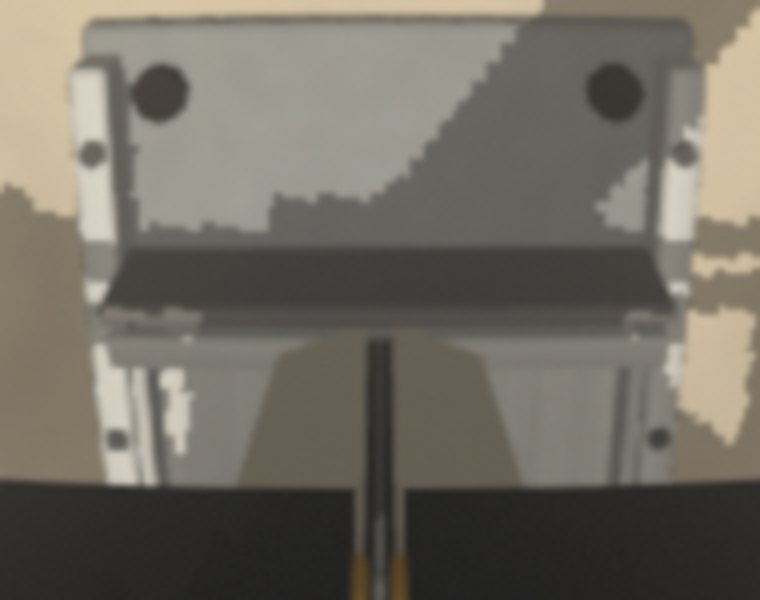

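The wrist picture shows the closed fingers standing over the lip. Their front face is at x≈550 down to z≈50, the lip front is at x≈551, and the tray has hardly moved. So the closed fingers seem to end higher than the TCP. I'll retreat and measure the real tip height.

Emit:
{"method": "apply_moves", "body": {
  "commands": [0,0,1.5,0,0.01,0,0,-2,-0.35,0,0,0.01,0,0,-2,-0.35,0,0,0,0,0,-0.5,-0.1,-1.5,0,0,0,0,0,0,0,0,0,0,0]
}}

```text
t: 6.28
tool_pos: [0.51, -0.2028, 0.0328]
orientation: [0.281, -3.128, 0.002]
force: [0.3, -0.4, 0.6]
opening: 0.0006
```

```bash
cat >> h.py <<'E'
def cloud():
    im,d=read_camera("wrist");M=camera_model("wrist");K=np.array(M["intrinsics"])
    v,u=np.mgrid[:400,:640];qx=u-K[0,2];qy=v-K[1,2];r=np.hypot(qx,qy)+1e-9;t=np.tan(r/K[0,0])
    P=np.stack([qx/r*t*d,qy/r*t*d,d],-1)
    return im,d,(P-np.array(M["t"]))@np.array(M["R"])
E
python3 - <<'E'
from h import *
s=read_state();print(s["t"],s["tool_pos"],s["orientation"],s["force"],s["opening"])
im,d,W=cloud()
for u in(295,306,319,333,345):print(u,[(v,*(W[v,u]*1000).round(0).astype(int)) for v in range(222,280,4)])
E
```

```text
6.275 [ 0.51002924 -0.20282571  0.03282033] [ 2.80718127e-01 -3.12771958e+00  2.37727700e-03] [ 0.33686366 -0.35207073  0.55631922] 0.000558801572174735
295 [(222, np.int64(516), np.int64(-221), np.int64(6)), (226, np.int64(518), np.int64(-220), np.int64(10)), (230, np.int64(520), np.int64(-220), np.int64(11)), (234, np.int64(524), np.int64(-219), np.int64(10)), (238, np.int64(527), np.int64(-219), np.int64(10)), (242, np.int64(531), np.int64(-218), np.int64(9)), (246, np.int64(505), np.int64(-217), np.int64(70)), (250, np.int64(505), np.int64(-217), np.int64(75)), (254, np.int64(506), np.int64(-217), np.int64(79)), (258, np.int64(505), np.int64(-216), np.int64(85)), (262, np.int64(505), np.int64(-216), np.int64(88)), (266, np.int64(505), np.int64(-216), np.int64(92)), (270, np.int64(505), np.int64(-215), np.int64(96)), (274, np.int64(504), np.int64(-215), np.int64(101)), (278, np.int64(478), np.int64(-216), np.int64(148))]
306 [(222, np.int64(516), np.int64(-212), np.int64(2)), (226, np.int64(516), np.int64(-212), np.int64(10)), (230, np.int64(519), np.int64(-211), np.int64(10)), (2
[... 2276 characters left out ...]
64(-183), np.int64(9)), (230, np.int64(514), np.int64(-183), np.int64(10)), (234, np.int64(517), np.int64(-182), np.int64(11)), (238, np.int64(520), np.int64(-182), np.int64(10)), (242, np.int64(524), np.int64(-181), np.int64(10)), (246, np.int64(500), np.int64(-190), np.int64(70)), (250, np.int64(500), np.int64(-191), np.int64(75)), (254, np.int64(501), np.int64(-191), np.int64(79)), (258, np.int64(500), np.int64(-191), np.int64(84)), (262, np.int64(500), np.int64(-192), np.int64(89)), (266, np.int64(501), np.int64(-192), np.int64(92)), (270, np.int64(501), np.int64(-192), np.int64(96)), (274, np.int64(501), np.int64(-192), np.int64(99)), (278, np.int64(475), np.int64(-202), np.int64(148))]
```

The visible fingers end at z≈57 with the TCP reading 33, so the shut tips sit well above the nominal TCP. I'll lower in small steps, watching the force.

Emit:
{"method": "apply_moves", "body": {
  "commands": [0.4,0.1,-0.6,0,0,0,0,0,0,-0.6,0,0,0,0,0,0,-0.3,0,0,0,0,0,0,0,0,0,0,0]
}}

```text
t: 6.82
tool_pos: [0.5165, -0.2017, 0.0175]
orientation: [-0.282, 3.129, -0.004]
force: [-0.1, -0.4, 0.1]
opening: 0.0007
```

Run:
```python
from h import *
s=read_state();print(s["t"],s["tool_pos"],s["orientation"],s["force"],s["opening"])
im,d,W=cloud()
for u in(300,319,340):print(u,[(v,*(W[v,u]*1000).round(0).astype(int).tolist()) for v in range(228,256,2)])
p=s["tool_pos"];M=camera_model("side");K=np.array(M["intrinsics"]);c=np.array(M["R"])@p+np.array(M["t"]);q=(K@c/c[2])[:2];print(q)
im,d=read_camera("side");x,y=int(q[0])-45,int(q[1])-60
b=cv2.resize(im[y:y+100,x:x+100],None,fx=6,fy=6,interpolation=cv2.INTER_CUBIC);cv2.circle(b,(int((q[0]-x+.5)*6),int((q[1]-y+.5)*6)),3,(0,0,255),-1);cv2.imwrite("pics/s5.png",b)
```

```text
6.825 [ 0.51651697 -0.20172919  0.01754064] [-0.28249742  3.12853307 -0.00357675] [-0.05167708 -0.41624118  0.10174927] 0.0006972506367389993
300 [(228, 518, -215, 10), (230, 519, -215, 10), (232, 521, -214, 9), (234, 523, -214, 8), (236, 524, -214, 10), (238, 525, -214, 9), (240, 527, -213, 10), (242, 511, -214, 48), (244, 510, -213, 52), (246, 511, -213, 53), (248, 510, -213, 57), (250, 510, -213, 59), (252, 510, -213, 62), (254, 510, -213, 64)]
319 [(228, 515, -202, 10), (230, 517, -202, 10), (232, 519, -201, 8), (234, 520, -201, 10), (236, 521, -201, 10), (238, 523, -201, 9), (240, 510, -203, 42), (242, 510, -203, 45), (244, 510, -203, 48), (246, 510, -203, 49), (248, 510, -203, 53), (250, 510, -203, 56), (252, 510, -203, 59), (254, 510, -203, 60)]
340 [(228, 513, -188, 10), (230, 514, -187, 9), (232, 516, -187, 9), (234, 518, -187, 9), (236, 518, -187, 10), (238, 521, -186, 8), (240, 522, -186, 9), (242, 506, -191, 48), (244, 506, -192, 52), (246, 506, -192, 54), (248, 507, -192, 56), (250, 507, -192, 58), (252, 506, -192, 61), (254, 507, -192, 63)]
[329.59510761 203.67855663]
```

View pics/s5.png

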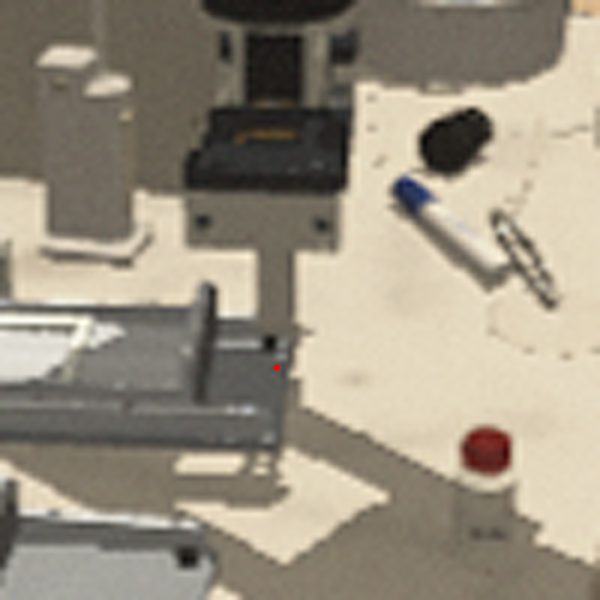

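The side crop shows the finger ending about 5 px (≈12 mm) above the projected TCP (red dot), over the base plate in front of the lip at u≈205. Another 1 cm down should put solid finger on the plate. Then I'll push.

Emit:
{"method": "apply_moves", "body": {
  "commands": [0,0,-0.5,0,0,0,0,0,0,-0.5,0,0,0,0,0,0,0,0,0,0,0]
}}

```text
t: 7.3
tool_pos: [0.5168, -0.2021, 0.0076]
orientation: [-0.282, 3.127, -0.005]
force: [0.1, 0.3, -0.4]
opening: 0.0006
```

Emit:
{"method": "apply_moves", "body": {
  "commands": [0.8,0.14,0,0,0,0,0,0.8,0.14,0,0,0,0,0,0.8,0.14,0,0,0,0,0,0.8,0.14,0,0,0,0,0,0.8,0.14,0,0,0,0,0]
}}

```text
t: 7.92
tool_pos: [0.5591, -0.1947, 0.0078]
orientation: [-0.282, 3.128, -0.005]
force: [-2.5, 0.6, 1.5]
opening: 0.0006
```

```bash
cat > look.py <<'E'
from h import *
s=read_state();print(s["t"],s["tool_pos"].round(4),s["orientation"].round(3),s["force"].round(1))
im,d,W=cloud();cv2.imwrite("pics/last.png",im)
for u in(290,319,350):print(u,[(v,*(W[v,u]*1000).round(0).astype(int).tolist()) for v in range(212,250,3)])
E
python3 look.py
```

```text
7.925 [ 0.5591 -0.1947  0.0078] [-0.282  3.128 -0.005] [-2.5  0.6  1.5]
290 [(212, 548, -216, 9), (215, 550, -215, 10), (218, 552, -215, 9), (221, 554, -215, 10), (224, 556, -214, 10), (227, 558, -214, 9), (230, 560, -214, 10), (233, 562, -213, 9), (236, 564, -213, 10), (239, 567, -213, 9), (242, 569, -213, 9), (245, 571, -212, 9), (248, 573, -212, 10)]
319 [(212, 544, -197, 9), (215, 547, -197, 9), (218, 548, -197, 10), (221, 550, -196, 10), (224, 552, -196, 9), (227, 555, -195, 9), (230, 557, -195, 9), (233, 559, -195, 9), (236, 561, -194, 10), (239, 553, -196, 31), (242, 553, -195, 35), (245, 553, -195, 40), (248, 553, -195, 43)]
350 [(212, 541, -178, 10), (215, 543, -177, 10), (218, 545, -177, 10), (221, 547, -176, 10), (224, 548, -176, 11), (227, 551, -175, 10), (230, 553, -175, 9), (233, 555, -175, 10), (236, 557, -174, 9), (239, 559, -174, 10), (242, 561, -173, 9), (245, 564, -173, 9), (248, 566, -172, 9)]
```

Emit:
{"method": "apply_moves", "body": {
  "commands": [0.8,0.14,0,0,0,0,0,0.8,0.14,0,0,0,0,0,0.8,0.14,0,0,0,0,0]
}}

```text
t: 8.35
tool_pos: [0.5849, -0.1899, 0.0076]
orientation: [-0.282, 3.129, -0.004]
force: [-2.7, 0.4, 1.1]
opening: 0.0005
```

Emit:
{"method": "apply_moves", "body": {
  "commands": [0.5,0.09,0,0,0,0,0,0.5,0.09,0,0,0,0,0]
}}

```text
t: 8.6
tool_pos: [0.5911, -0.1887, 0.0075]
orientation: [0.282, -3.119, 0.003]
force: [-41.2, -4.5, 30.3]
opening: 0.0005
```

Emit:
{"method": "apply_moves", "body": {
  "commands": [0.4,0.07,0,0,0,0,0,0.4,0.07,0,0,0,0,0]
}}

```text
t: 8.85
tool_pos: [0.5904, -0.1889, 0.0075]
orientation: [0.279, -3.101, 0.001]
force: [-24.3, -1.2, 18.3]
opening: 0.0005
```

Home stop reached at TCP x≈0.590, with the force jumping to about 41 N on the fingers. Backing off and checking.

Emit:
{"method": "apply_moves", "body": {
  "commands": [-0.5,-0.09,0,0,0,0,0,-2.5,-0.4,0,0,0,0,0,-2.5,-0.4,0,0,0,0,0,0,0,4,0,0,0,0,0,0,5,0,0,0,0,0,0,4,0,0,0,0,-3,0,0,0,0,0,0,0,0,0,0,0,0,0]
}}

```text
t: 9.85
tool_pos: [0.506, -0.1979, 0.142]
orientation: [0.279, -3.109, 0.004]
force: [0.8, -0.0, -0.5]
opening: 0.0007
```

Run:
```python
from h import *
from scipy.spatial.transform import Rotation as R
s=read_state();print(s["t"],s["tool_pos"].round(4),R.from_rotvec(s["orientation"]).as_matrix().round(3).tolist(),s["force"].round(1))
im,d,W=cloud()
for n,c,y in(("empty",[.638,-.181],.173),("dish",[.626,.016],.113)):
    Rz=np.array([[np.cos(y),-np.sin(y)],[np.sin(y),np.cos(y)]])
    L=(W[...,:2]-c)@Rz
    for a in(-.035,-.02,0,.02,.035):
        k=(d>0)&(abs(L[...,1]-a)<.006)&(L[...,0]<0.01)&(L[...,0]>-.13)
        f=k&(W[...,2]>.022)&(W[...,2]<.038); t=k&(W[...,2]>.042)&(W[...,2]<.05)
        print(n,a,f.sum(),np.median(L[f][:,0]).round(4) if f.any() else 0,t.sum(),(L[t][:,0].min().round(4),L[t][:,0].max().round(4)) if t.any() else 0)
    for a in(-.051,.051): # rails
        k=(d>0)&(abs(L[...,1]-a)<.012)&(W[...,2]>.018)&(W[...,2]<.026)&(L[...,0]<-.05)
        if k.sum()>20:
            q=np.polyfit(L[k][:,0],L[k][:,1],1);print("rail",a,k.sum(),q.round(4),L[k][:,1].mean().round(4))
```

```text
9.85 [ 0.506  -0.1979  0.142 ] [[-0.984, -0.178, -0.02], [-0.178, 0.984, -0.004], [0.021, -0.001, -1.0]] [ 0.8 -0.  -0.5]
empty -0.035 30 -0.0358 0 0
empty -0.02 0 0 0 0
empty 0 0 0 0 0
empty 0.02 0 0 0 0
empty 0.035 0 0 0 0
rail -0.051 424 [ 0.0024 -0.0481] -0.0483
rail 0.051 437 [0.0024 0.052 ] 0.0518
dish -0.035 97 -0.0362 79 (np.float64(-0.0372), np.float64(-0.0276))
dish -0.02 57 -0.0367 65 (np.float64(-0.0375), np.float64(-0.0287))
dish 0 50 -0.0367 54 (np.float64(-0.0371), np.float64(-0.0303))
dish 0.02 47 -0.0369 47 (np.float64(-0.0374), np.float64(-0.031))
dish 0.035 45 -0.0367 35 (np.float64(-0.0374), np.float64(-0.0316))
rail -0.051 399 [-0.0021 -0.0481] -0.0479
rail 0.051 318 [-0.0042  0.0523] 0.0526
```

Empty lip face is at local x -35.8 mm, against -36.7 mm for the shut dish tray, so the empty tray is fully home. Rail fits confirm both yaws. Next, above the dish tray's front pocket.

Emit:
{"method": "apply_moves", "body": {
  "commands": [2.9,5.4,0,0,-0.02,-0.067,0,2.9,5.4,0,0,0,0,0,2.9,5.4,0,0,0,0,0,2.9,5.3,0,0,0,0,0,0,0,0,0,0,0,0]
}}

```text
t: 10.52
tool_pos: [0.6303, 0.0235, 0.1417]
orientation: [-0.167, 3.13, -0.007]
force: [0.2, -0.5, -0.8]
opening: 0.0005
```

Emit:
{"method": "apply_moves", "body": {
  "commands": [-0.9,-0.6,0,0,0,0,0,0,0,-3,0,0,0,0,0,0,-3,0,0,0,0,0,0,-2,0,0,0,0,0,0,0,0,0,0,0]
}}

```text
t: 11.15
tool_pos: [0.6193, 0.0117, 0.0593]
orientation: [-0.16, 3.13, -0.009]
force: [-0.7, 0.7, 0.1]
opening: 0.0003
```

Run:
```python
from h import *
from scipy.spatial.transform import Rotation as R
s=read_state();print(s["t"],s["tool_pos"].round(4),R.from_rotvec(s["orientation"]).as_matrix().round(3).tolist(),s["force"].round(1))
im,d,W=cloud()
for u in(280,319,352):print(u,[(v,*(W[v,u]*1000).round(0).astype(int).tolist()) for v in range(200,262,4)])
cv2.imwrite("pics/w6.png",cv2.resize(im[150:300,220:420],None,fx=3,fy=3,interpolation=cv2.INTER_CUBIC))
```

```text
11.15 [0.6193 0.0117 0.0593] [[-0.995, -0.102, 0.008], [-0.102, 0.995, -0.005], [-0.007, -0.006, -1.0]] [-0.7  0.7  0.1]
280 [(200, 612, -20, 21), (204, 616, -20, 20), (208, 619, -19, 20), (212, 622, -19, 21), (216, 625, -19, 21), (220, 629, -19, 21), (224, 632, -19, 20), (228, 636, -18, 21), (232, 639, -18, 20), (236, 642, -18, 21), (240, 647, -18, 20), (244, 649, -17, 22), (248, 654, -18, 20), (252, 657, -17, 21), (256, 660, -17, 23), (260, 663, -16, 25)]
319 [(200, 609, 10, 21), (204, 612, 11, 20), (208, 615, 11, 21), (212, 619, 11, 21), (216, 622, 12, 21), (220, 626, 12, 20), (224, 629, 12, 20), (228, 632, 13, 21), (232, 636, 13, 20), (236, 538, 5, 250), (240, 613, 11, 85), (244, 613, 11, 91), (248, 614, 11, 94), (252, 613, 11, 101), (256, 613, 11, 106), (260, 613, 11, 111)]
352 [(200, 607, 36, 20), (204, 610, 36, 21), (208, 612, 37, 22), (212, 616, 37, 21), (216, 619, 38, 21), (220, 623, 38, 20), (224, 626, 39, 20), (228, 630, 39, 21), (232, 634, 40, 19), (236, 636, 40, 21), (240, 640, 41, 21), (244, 644, 41, 21), (248, 647, 41, 21), (252, 651, 42, 20), (256, 653, 42, 23), (260, 655, 42, 27)]
```

View pics/w6.png

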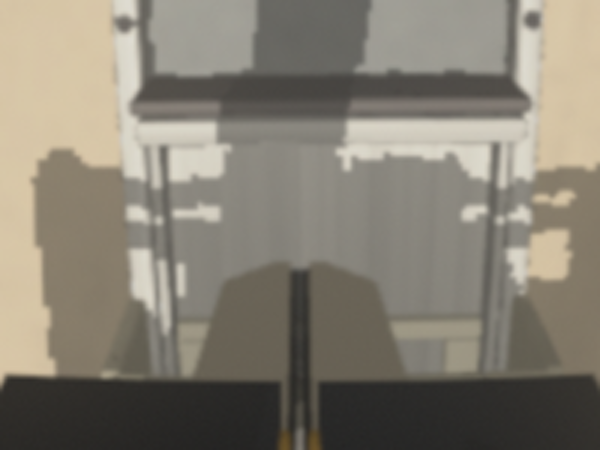

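The fingers (tip at about (300,268)) hang centred over the bare floor behind the lip (row ≈130) and clear of the hood. Lowering now.

Emit:
{"method": "apply_moves", "body": {
  "commands": [0,0.2,-2,0,0,0,0,0,0.1,-1.5,0,0,0,0,0,0,-0.6,0,0,0,0,0,0,0,0,0,0,0]
}}

```text
t: 11.7
tool_pos: [0.6219, 0.0145, 0.0193]
orientation: [-0.159, 3.124, -0.01]
force: [0.1, 0.4, -0.2]
opening: 0.0004
```

Emit:
{"method": "apply_moves", "body": {
  "commands": [0,0,-0.6,0,0,0,0,0,0,0,0,0,0,0]
}}

```text
t: 11.95
tool_pos: [0.6224, 0.0146, 0.0135]
orientation: [-0.159, 3.124, -0.01]
force: [1.0, -0.6, 1.1]
opening: 0.0001
```

Emit:
{"method": "apply_moves", "body": {
  "commands": [-0.6,-0.07,0,0,0,0,0,-0.6,-0.07,0,0,0,0,0,-0.6,-0.07,0,0,0,0,0,-0.6,-0.07,0,0,0,0,0,-0.6,-0.07,0,0,0,0,0]
}}

```text
t: 12.58
tool_pos: [0.5922, 0.011, 0.0149]
orientation: [-0.159, 3.12, -0.01]
force: [2.0, 0.1, -0.9]
opening: 0.0002
```

```bash
cat > lip.py <<'E'
from h import *
s=read_state();print(s["t"],s["tool_pos"].round(4),s["force"].round(1))
im,d,W=cloud();cv2.imwrite("pics/last.png",im)
y=.113;Rz=np.array([[np.cos(y),-np.sin(y)],[np.sin(y),np.cos(y)]]);L=(W[...,:2]-[.626,.016])@Rz
for a in(-.035,-.025,.025,.035):
    k=(d>0)&(abs(L[...,1]-a)<.006)&(L[...,0]<0.01)&(L[...,0]>-.14)
    f=k&(W[...,2]>.024)&(W[...,2]<.038);t=k&(W[...,2]>.042)&(W[...,2]<.05)
    print(a,f.sum(),np.median(L[f][:,0]).round(4) if f.any() else 0,(L[t][:,0].min().round(4),L[t][:,0].max().round(4)) if t.any() else 0)
print([(v,*(W[v,319]*1000).round(0).astype(int).tolist()) for v in range(200,262,4)])
E
python3 lip.py
```

```text
12.575 [0.5922 0.011  0.0149] [ 2.   0.1 -0.9]
-0.035 372 -0.0325 (np.float64(-0.0543), np.float64(-0.0436))
-0.025 152 -0.0536 (np.float64(-0.0541), np.float64(-0.0436))
0.025 156 -0.0537 (np.float64(-0.0545), np.float64(-0.0436))
0.035 157 -0.0537 (np.float64(-0.0543), np.float64(-0.0441))
[(200, 570, 9, 9), (204, 572, 9, 10), (208, 575, 9, 8), (212, 573, 9, 22), (216, 573, 9, 31), (220, 573, 9, 36), (224, 573, 9, 42), (228, 575, 10, 44), (232, 577, 10, 45), (236, 508, 4, 203), (240, 581, 10, 47), (244, 584, 11, 45), (248, 585, 11, 49), (252, 583, 11, 57), (256, 584, 11, 59), (260, 585, 11, 63)]
```

The tray follows (17 mm out, about 2 N). Continuing.

Emit:
{"method": "apply_moves", "body": {
  "commands": [-0.7,-0.08,-0.1,0,0,0,0,-0.7,-0.08,0,0,0,0,0,-0.7,-0.08,-0.1,0,0,0,0,-0.7,-0.08,0,0,0,0,0,-0.7,-0.08,0,0,0,0,0,-0.7,-0.08,0,0,0,0,0]
}}

```text
t: 13.38
tool_pos: [0.5477, 0.0057, 0.0135]
orientation: [-0.159, 3.118, -0.011]
force: [2.4, -0.8, 1.0]
opening: 0.0003
```

Emit:
{"method": "apply_moves", "body": {
  "commands": [-0.6,-0.07,-0.1,0,0,0,0,-0.6,-0.07,0,0,0,0,0,-0.5,-0.06,0,0,0,0,0]
}}

```text
t: 13.75
tool_pos: [0.5295, 0.0036, 0.0126]
orientation: [-0.159, 3.118, -0.011]
force: [2.0, 0.4, 1.3]
opening: 0.0001
```

Emit:
{"method": "apply_moves", "body": {
  "commands": [-0.4,-0.05,0,0,0,0,0,-0.4,-0.05,0,0,0,0,0]
}}

```text
t: 14.0
tool_pos: [0.5222, 0.0027, 0.0129]
orientation: [-0.159, 3.115, -0.01]
force: [16.9, 2.7, -11.2]
opening: 0.0006
```

Force rose to 17 N at x=0.522, right where the front stop should be. One more gentle pull will confirm it.

Emit:
{"method": "apply_moves", "body": {
  "commands": [-0.4,-0.05,0,0,0,0,0,-0.3,-0.03,0,0,0,0,0]
}}

```text
t: 14.25
tool_pos: [0.5227, 0.0025, 0.0147]
orientation: [-0.158, 3.099, -0.01]
force: [15.1, 2.3, -9.2]
opening: 0.0002
```

```bash
python3 lip.py
```

```text
14.25 [0.5227 0.0025 0.0147] [15.1  2.3 -9.2]
-0.035 379 -0.1033 (np.float64(-0.1236), np.float64(-0.1135))
-0.025 169 -0.1233 (np.float64(-0.1237), np.float64(-0.1135))
0.025 166 -0.1233 (np.float64(-0.1242), np.float64(-0.113))
0.035 175 -0.1233 (np.float64(-0.1241), np.float64(-0.1133))
[(200, 501, 0, 9), (204, 504, 1, 9), (208, 506, 1, 9), (212, 504, 1, 22), (216, 503, 1, 32), (220, 504, 1, 36), (224, 503, 1, 42), (228, 505, 1, 44), (232, 507, 1, 46), (236, 509, 2, 46), (240, 511, 2, 47), (244, 514, 2, 45), (248, 515, 2, 50), (252, 514, 2, 55), (256, 514, 2, 60), (260, 515, 2, 62)]
```

At the stop: the lip has travelled 86.6 mm by measurement, against 85 nominal. Releasing with a small step inwards, then straight up.

Emit:
{"method": "apply_moves", "body": {
  "commands": [0.5,0.06,0,0,0,0,0,0.5,0.06,0,0,0,0,0,0,0,2,0,0,0,0,0,0,4,0,0,0,0,0,0,5,0,0,0,0,0,0,5,0,0,0,0,-5,0,0,0,0,0,0,-5,0,0,0,0,0,0]
}}

```text
t: 15.3
tool_pos: [0.427, 0.0035, 0.176]
orientation: [-0.158, 3.112, -0.009]
force: [-0.2, -1.3, 1.4]
opening: 0.0003
```

Emit:
{"method": "apply_moves", "body": {
  "commands": [-2,5,0,0,0,0,0,-2,5,0,0,0,0,0,0,5,0,0,0,0,0,0,5,0,0,0,0,0,0,0,0,0,0,0,0,0,0,0,0,0,0,0]
}}

```text
t: 16.05
tool_pos: [0.3808, 0.2064, 0.1754]
orientation: [-0.152, 3.116, -0.014]
force: [-0.6, -0.4, -0.3]
opening: 0.0008
```

Run:
```python
from h import *
s=read_state();print(s["t"],s["tool_pos"].round(3),s["force"].round(1))
im,d=read_camera("top")
pts("top",["dish_lip","empty_lip","dish_seat","petri","vial","timer","spare_petri"],spot_point)
pts("side",["dish_lip"],spot_point) if False else None
cv2.imwrite("pics/c7.png",cv2.resize(im[112:270,235:385],None,fx=3.7,fy=3.7,interpolation=cv2.INTER_CUBIC))
```

```text
16.05 [0.381 0.206 0.175] [-0.6 -0.4 -0.3]
top call dish_lip 0.96 [0.5152 0.0046 0.0482]
top call dish_lip 0.32 [0.6047 0.0149 0.0182]
top call empty_lip 0.82 [ 0.6067 -0.1811  0.0447]
top call dish_seat 0.62 [0.6072 0.0139 0.019 ]
top call dish_seat 0.45 [ 0.4638 -0.4109 -0.0019]
top call petri 0.66 [0.6079 0.0099 0.0202]
top call vial 0.45 [ 0.3892 -0.0835 -0.0009]
top call timer 0.77 [ 0.7236 -0.1727  0.0623]
top call spare_petri 0.68 [ 0.4662 -0.4095 -0.0011]
top call spare_petri 0.49 [ 0.4444  0.2559 -0.0034]
```

View pics/c7.png

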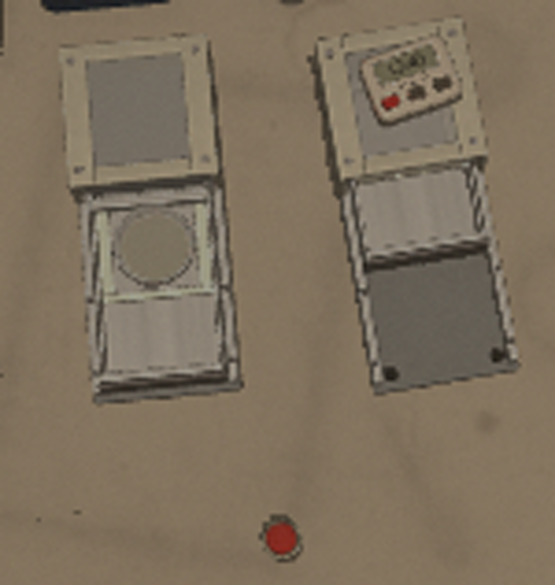

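The final picture shows the dish tray fully out, with the dish in its seat at (152,245). The empty tray is shut, with its lip at (425,250), and the timer and vial are where they were. Handing in.

```bash
python3 -c "
from plant import *
print(close_job())"
```

```text
the job is handed in; nothing more can be done
None
```

I pushed the empty tray fully home first, then hooked the shut fingertips behind the dish tray's lip and drew it out to its stop. I handed the job in at about 16 s.

**Last checks:**
- **Empty tray:** its lip face was at the same local position as the shut dish tray's (-36 against -37 mm), so it is home. The last picture still shows it shut.
- **Dish tray:** the lip travelled about 87 mm by measurement, against 85 mm nominal, and the pull force rose to about 17 N at the stop. The last picture shows the tray still fully out after I let go.
- **Dish:** in its seat. The network put the dish within about 4 mm of the seat's middle.
- **Surroundings:** the timer and vial had not moved in the last picture. I did not check the marker or fitting, and the spare dish only by a network report; the arm never worked near any of them.

**What went wrong or disagreed:**
- **First push missed:** the shut fingers end roughly 12–25 mm above the reported tool point, so they passed over the empty lip without moving the tray. I measured this, lowered the arm and repeated the push.
- **Force at the home stop:** it briefly reached 41 N along the push, about 51 N in all. This was on the fingertips, well under the 120 N wrist limit. The 40 N limit is stated for the arm and gripper body.

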